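Set the stock tags to match the bins

TASK

Each blue bin in the row of four has a hinged steel tag in front of it. Gently push tags over with a fingertip until the tag of every full (heaped) bin leans towards its bin, with the raised disc showing on top, and the tag of any bin that is not full leans towards the robot, with the raised bar showing. Do not pinch the tags, and leave the loose parts lying around where they are.

Things in the scene. Friction and masses are not known exactly. Their poses are not given: they have to be found in the camera images.
- board: dark base plate lying on the bench, 330 x 460 mm and 4 mm thick, carrying the four tag stands and, behind each, its blue bin. Origin on the bench under the middle of the hinge line; x points from the tags towards the bins (roughly away from the robot), y along the row, z up. The plate reaches 105 mm to the robot's side of the hinge line and 225 mm beyond it. Fixed
- stand_a: fixed low bracket, one of four alike, 110 mm apart along the row in shuffled order, foot 40 x 66 mm, its side lugs 34 mm high. Origin under the middle of its foot, on top of the base plate (4 mm above the bench); x points towards its bin, which is centred 160 mm from here along x. The tag's hinge axis runs along y, 30 mm above this origin (34 mm above the bench)
- tag_a (a joint): lean of the tag on stand_a, rad: 0 upright, +0.6 resting on its stop leaning towards its bin (the disc face shows on top), -0.6 resting on its stop leaning towards the robot (the bar face shows on top). It swings freely between the stops: past upright it falls over by its own weight in under a second
- tag_a_mid (a point): middle of the plain steel tag plate on stand_a: plate 50 mm wide (y), 3 mm thick (x), 50 g or so; its free edge is 60 mm from the hinge axis, this point 32 mm. Axes turn with the tag: z from hinge to free edge, x out of the face with the raised bar (40 x 9 mm, 4 mm proud), -x out of the face with the raised 34 mm disc (4 mm proud). At rest the free edge lies 34 mm to one side of the hinge and 83 mm above the bench; upright it is 94 mm above the bench
- stand_b: fixed low bracket, one of four alike, 110 mm apart along the row in shuffled order, foot 40 x 66 mm, its side lugs 34 mm high. Origin under the middle of its foot, on top of the base plate (4 mm above the bench); x points towards its bin, which is centred 160 mm from here along x. The tag's hinge axis runs along y, 30 mm above this origin (34 mm above the bench)
- tag_b (a joint): lean of the tag on stand_b, rad: 0 upright, +0.6 resting on its stop leaning towards its bin (the disc face shows on top), -0.6 resting on its stop leaning towards the robot (the bar face shows on top). It swings freely between the stops: past upright it falls over by its own weight in under a second
- tag_b_mid (a point): middle of the plain steel tag plate on stand_b: plate 50 mm wide (y), 3 mm thick (x), 50 g or so; its free edge is 60 mm from the hinge axis, this point 32 mm. Axes turn with the tag: z from hinge to free edge, x out of the face with the raised bar (40 x 9 mm, 4 mm proud), -x out of the face with the raised 34 mm disc (4 mm proud). At rest the free edge lies 34 mm to one side of the hinge and 83 mm above the bench; upright it is 94 mm above the bench
- stand_c: fixed low bracket, one of four alike, 110 mm apart along the row in shuffled order, foot 40 x 66 mm, its side lugs 34 mm high. Origin under the middle of its foot, on top of the base plate (4 mm above the bench); x points towards its bin, which is centred 160 mm from here along x. The tag's hinge axis runs along y, 30 mm above this origin (34 mm above the bench)
- tag_c (a joint): lean of the tag on stand_c, rad: 0 upright, +0.6 resting on its stop leaning towards its bin (the disc face shows on top), -0.6 resting on its stop leaning towards the robot (the bar face shows on top). It swings freely between the stops: past upright it falls over by its own weight in under a second
- tag_c_mid (a point): middle of the plain steel tag plate on stand_c: plate 50 mm wide (y), 3 mm thick (x), 50 g or so; its free edge is 60 mm from the hinge axis, this point 32 mm. Axes turn with the tag: z from hinge to free edge, x out of the face with the raised bar (40 x 9 mm, 4 mm proud), -x out of the face with the raised 34 mm disc (4 mm proud). At rest the free edge lies 34 mm to one side of the hinge and 83 mm above the bench; upright it is 94 mm above the bench
- stand_d: fixed low bracket, one of four alike, 110 mm apart along the row in shuffled order, foot 40 x 66 mm, its side lugs 34 mm high. Origin under the middle of its foot, on top of the base plate (4 mm above the bench); x points towards its bin, which is centred 160 mm from here along x. The tag's hinge axis runs along y, 30 mm above this origin (34 mm above the bench)
- tag_d (a joint): lean of the tag on stand_d, rad: 0 upright, +0.6 resting on its stop leaning towards its bin (the disc face shows on top), -0.6 resting on its stop leaning towards the robot (the bar face shows on top). It swings freely between the stops: past upright it falls over by its own weight in under a second
- tag_d_mid (a point): middle of the plain steel tag plate on stand_d: plate 50 mm wide (y), 3 mm thick (x), 50 g or so; its free edge is 60 mm from the hinge axis, this point 32 mm. Axes turn with the tag: z from hinge to free edge, x out of the face with the raised bar (40 x 9 mm, 4 mm proud), -x out of the face with the raised 34 mm disc (4 mm proud). At rest the free edge lies 34 mm to one side of the hinge and 83 mm above the bench; upright it is 94 mm above the bench
- bin_full_1: blue plastic bin, 100 x 100 mm, 55 mm high, fixed on the base plate; origin under its middle, 4 mm above the bench. Its near wall is 110 mm from its tag's hinge axis. FULL: heaped with black rubber bumper pucks to about 10 mm over the rim. The order of the bins in the row is shuffled
- bin_full_2: blue plastic bin, 100 x 100 mm, 55 mm high, fixed on the base plate; origin under its middle, 4 mm above the bench. Its near wall is 110 mm from its tag's hinge axis. FULL: heaped with steel rings to about 15 mm over the rim. The order of the bins in the row is shuffled
- bin_full_3: blue plastic bin, 100 x 100 mm, 55 mm high, fixed on the base plate; origin under its middle, 4 mm above the bench. Its near wall is 110 mm from its tag's hinge axis. FULL: heaped with stainless eye bolts to about 15 mm over the rim. The order of the bins in the row is shuffled
- bin_low: blue plastic bin, 100 x 100 mm, 55 mm high, fixed on the base plate; origin under its middle, 4 mm above the bench. Its near wall is 110 mm from its tag's hinge axis. NOT full: a single eye bolt on its floor. The order of the bins in the row is shuffled
- puck: loose bystander, not to be moved: black rubber bumper puck, 36 mm across, 22 mm high, between two tags on their robot side
- eyebolt_1: loose bystander, not to be moved: stainless eye bolt lying between two tags on their robot side, 72 mm long, 8 mm high; origin where shank meets eye
- clamp_ring: loose bystander, not to be moved: clamp ring, 38 mm across, 12 mm high, lying between two tags on their robot side
- eyebolt_2: loose bystander, not to be moved: stainless eye bolt lying on the base plate between the tags and the bins, in the gap between the two middle tags, 72 mm long, 8 mm high
- impeller: loose bystander, not to be moved: frosted acrylic pump impeller, 64 mm across, 22 mm high, on the bench left of the board
- screwdriver: loose bystander, not to be moved: screwdriver lying on the bench to the right
- jar: loose bystander, not to be moved: white closed jar, 56 mm across, 75 mm high, on the bench to the left

How it is judged:
By the outcome, as a careful person would: the job done as asked, in the order asked, and still so for the second after the job is handed in, with the robot touching nothing.
It also fails if it takes over 64 s, if anything falls off the work surface, if the arm or the gripper's body presses on something with over 40 N, if the wrist force passes 120 N, or if a joint passes its speed limit or range.

ROBOT

A 6-joint arm with a two-finger parallel gripper is mounted at the origin on the work surface. World frame = base frame: x ahead of the robot, y to its left, z up, the work surface at z = 0. Lengths are in mm, angles in rad, forces in N, time in s.
With the tool pointing down it reaches from about 275 to 1000 mm from the base axis. Payload 8.4 kg.
Tool frame: the origin (TCP) lies midway between the tips of the shut fingers; the grasp point (between the pads) lies 19 mm behind it; z points along the fingers, y is the direction in which the jaws open and shut (so a half turn about z gives the same grasp; the last joint's range is limited). The gripper opens to 85 mm and grips with 20 to 120 N. Pads are 22 mm wide; open, the fingers measure 114 mm over their backs; the gripper's body (76 mm by 85 mm) begins 54 mm behind the grasp point. The pads swing forward as they close: fully open they stand 13 mm farther back than shut.
Start: joints at [-1.224, 0.353, 1.633, -0, 1.155, -0.002], TCP at [213.605, -587.368, 231.281] pointing down, gripper open.
Joint ranges: [-2.63, 2.63], [-0.92, 2.1], [0.06, 2.66], [-1.3, 4.44], [0, 2.69], [-3.02, 3.02]. Speed limits (rad/s): [2.22, 2.22, 2.79, 3.14, 3.14, 3.14].

INTERFACE

Orientations are given as [roll, pitch, yaw] about the fixed x, y, z axes, in that order (R = Rz(yaw) Ry(pitch) Rx(roll)).
In Python, from rig import * gives the robot as it stands.
- The arm moves only by the tool play_rows, never from a script. Its argument "moves" is a list of rows, each a list of 3 entries, a list of its own where there are three numbers: the shift along the tool's x, y, z in m, then the turn, a rotation vector about the tool's x, y, z in rad, then the opening in per cent of the stroke, from 0 (shut) to 100 (fully open). In form: [[[x, y, z], [rx, ry, rz], fingers], ...]. A call has 1 to 20 rows; each row shifts and turns the commanded pose from where the row before left it, along the tool's axes as they then stand; what a row does not reach is not made up. A row lasts 1/10 s, in which the tool goes at most 50 mm and 8.59 degrees, less where a joint would pass 70% of its speed; a pose out of reach is approached as far as the arm can. A call is refused whole if a number of a shift passes 0.05 or a number of a turn 0.15, either way. A call with a gripper value outside its range is refused whole. The fingers move at their own pace and stop on an object; "squeeze" is the grip in N (left out, the last holds). Time passes only in rows, so rows that do not move let the fingers close. It gives the time, the measured TCP pose, the force and the opening at its end, in the units of the state.
- sense(): the state, without advancing time (a new reading comes with each control period).
- grab_frame(name): name is "scene" or "top" or "wrist"; returns a dict with "pixels" (480x640x3 uint8, red, green, blue), "intrinsics" (3x3 intrinsics, pixels), "R" (3x3) and "t" (3): a world point X has camera coordinates R X + t. Camera axes: x right, y down, z forward; pixel columns grow to the right and rows downward; lengths in mm; the calibration is good to about 2 mm. A picture is of the moment at which its call begins. There is no depth.
- sign_off(): hands the job in, once; it reports no verdict.
The state is a dict: "clock": time; "qpos": joint angles; "qvel": joint speeds; "joint_efforts": joint torques, N m; "eef_pos": TCP position; "tcp_rot": TCP orientation; "contact_force": force on the tool from outside, world axes, zero at the start; "wrist_torque": the same for the moment, N m; "opening": opening from 0.0 (shut) to 1.0 (fully open).
Only numpy, scipy, OpenCV 4.12 (cv2) and the standard library are available. Lean on these libraries where they do the work, as an engineer would, in place of code of your own. Each camera call takes 0.05 s, during which the arm holds its last target. There are 200 camera calls.

## Working session

There is one attempt and no reset: what is moved stays moved. The work goes in short steps, Python scripts to look and compute and a tool call to move; the robot and the scene stay as the last step left them, time stands still between calls to the robot, and variables do not carry over. Pictures are saved under pics/ and viewed, about 8 in all and at most 12, crops included, and the job is handed in when it is done.

Besides the shell and the picture viewer there is one more tool, called after "Request:" as name(argument=value, ...) on one line, values as JSON. play_rows: Moves the arm, as the interface text tells. Its arguments: {"type":"object","properties":{"moves":{"type":"array"},"squeeze":{"type":"number"}},"required":["moves"]}

```bash
mkdir -p pics; python3 - <<'E'
from rig import *
import cv2
for n in("scene","top"):
    f=grab_frame(n); cv2.imwrite(f"pics/{n}1.png",f["pixels"][:,:,::-1])
    print(n,f["intrinsics"],f["R"],f["t"])
print(sense())
E
```

```text
scene [[511.0908897    0.         328.81533529]
 [  0.         511.0908897  228.56109011]
 [  0.           0.           1.        ]] [[ 0.50928168  0.86043682  0.01675235]
 [ 0.55844576 -0.3156007  -0.76716005]
 [-0.6548057   0.40005584 -0.64123695]] [-294.8164642  -300.15955121 1628.49871554]
top [[483.93046359   0.         312.55575878]
 [  0.         483.93046359 239.94082194]
 [  0.           0.           1.        ]] [[-0.01675624 -0.9998454  -0.00532979]
 [-0.98786668  0.01737816 -0.15432895]
 [ 0.15439771  0.00267915 -0.98800515]] [3.48298238e-01 6.06983134e+02 9.55894185e+02]
{'clock': 0.1, 'qpos': array([-1.22437886e+00,  3.53612423e-01,  1.63408008e+00,  2.69462850e-05,
        1.15520701e+00, -2.40601655e-03]), 'qvel': array([-0.00159729, -0.00070371, -0.00347305,  0.00013144,  0.00030564,
        0.0007196 ]), 'joint_efforts': array([-1.66680922e-03, -6.06353402e+01, -3.42822576e+01, -2.95712016e-04,
        3.87370397e-03,  1.79476325e-05]), 'eef_pos': array([ 213.47387274, -586.9403896 ,  230.60712335]), 'tcp_rot': array([-3.14028587e+00, -2.77825709e-05,  3.48812571e-01]), 'contact_force': array([-0.61734489,  0.50004826, -0.7865498 ]), 'wrist_torque': array([0.0316763 , 0.00654123, 0.02761222]), 'opening': 0.9974883875104512}
```

View pics/scene1.png

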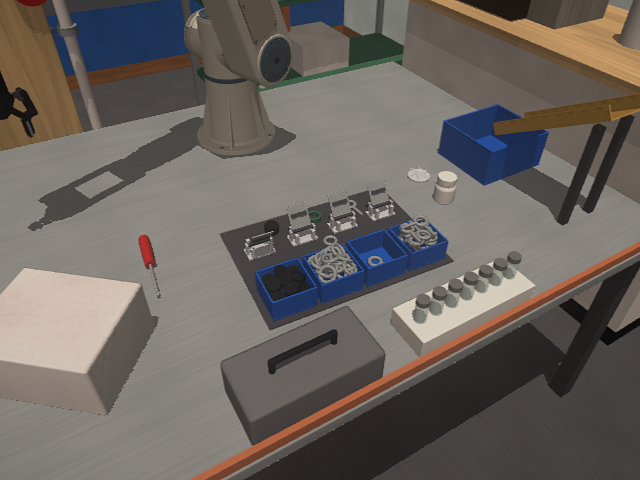

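View pics/top1.png

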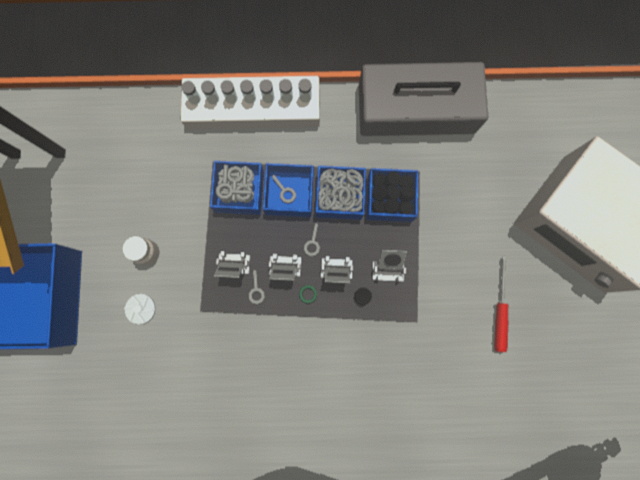

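Left to right the bins hold eye bolts (col 236), a single bolt, so low (289), rings (341) and pucks (394). The tag at col 390 seems to lean to its bin and the others to the robot. I'll take a closer look and measure.

```bash
cat > h.py <<'E'
import numpy as np
def ray(f,u,v,z):
    K,R,t=f["intrinsics"],f["R"],f["t"]
    d=R.T@np.linalg.solve(K,[u,v,1]); c=-R.T@t
    return c+d*(z-c[2])/d[2]
def proj(f,X):
    p=f["intrinsics"]@(f["R"]@np.array(X,float)+f["t"]); return p[:2]/p[2]
E
python3 - <<'E'
from rig import *
import cv2
from h import *
f=grab_frame("top"); im=f["pixels"][:,:,::-1].copy()
hsv=cv2.cvtColor(im,cv2.COLOR_BGR2HSV)
m=cv2.inRange(hsv,(0,0,190),(180,40,255)); m[:240]=0;m[290:]=0;m[:,:205]=0;m[:,420:]=0
xs=[]
n,l,s,c=cv2.connectedComponentsWithStats(m)
for i in range(1,n):
    if s[i,4]>4: print("white",s[i],c[i].round(1),ray(f,*c[i],30)[:2].round(1))
b=cv2.inRange(hsv,(105,120,40),(125,255,255)); b[:150]=0;b[225:]=0;b[:,:205]=0;b[:,425:]=0
b=cv2.morphologyEx(b,cv2.MORPH_OPEN,np.ones((2,2)))
r=cv2.minAreaRect(cv2.findNonZero(b)); 
for p in cv2.boxPoints(r): print("bin corner",p.round(1),ray(f,*p,59)[:2].round(1))
for p in [(201,312),(417,321)]: print("board",ray(f,*p,4)[:2].round(1))
cv2.imwrite("pics/z.png",cv2.resize(im[225:310,195:425],None,fx=3.4,fy=3.4,interpolation=cv2.INTER_CUBIC))
E
```

```text
white [219 252   5   7  19] [220.9 254.9] [581.2 183. ]
white [241 253   3   3   9] [242. 254.] [582.3 138.7]
white [225 255  16   5  70] [233. 257.] [576.2 157.4]
white [271 254   5   8  19] [272.8 257.2] [574.4  73.9]
white [293 255   4   4  13] [294.6 256.8] [574.5  28.2]
white [245 256   4   9  21] [246.3 259.3] [570.9 129.5]
white [277 257  15   6  73] [284.3 259.4] [569.4  50. ]
white [326 257   3   4  10] [327.  258.2] [570.3 -39.6]
white [296 258   5   9  25] [298.5 261.2] [565.   20.2]
white [322 259   3  10  22] [322.6 263.4] [559.5 -30.3]
white [346 258   6  12  32] [349.1 262.4] [560.7 -85.6]
white [328 260  16   5  75] [336.  262.1] [561.8 -58.2]
white [269 262   2   4   7] [269.6 263.7] [560.8  80.8]
white [245 267   4   6  16] [246.6 269.9] [548.6 128.8]
white [375 267   2   4   8] [375.5 268.5] [ 546.9 -140.4]
white [404 269   2   4   5] [404.2 270.2] [ 542.3 -200.1]
white [297 271   3   5  10] [298.2 273.1] [540.1  21.1]
white [350 273   2   5   8] [350.6 275.4] [533.5 -88.1]
white [373 275   4   4  11] [374.2 276.4] [ 530.6 -137.1]
white [378 275  19   5  72] [386.3 277.2] [ 528.4 -162.3]
white [399 276   4   5  14] [400.3 278.2] [ 525.8 -191.2]
bin corner [210.6 212.1] [667.1 199.9]
bin corner [212.9 161.7] [775.3 196.6]
bin corner [420.  171.4] [ 746.3 -237.2]
bin corner [417.6 221.7] [ 639.2 -226.9]
board [463.5 228.7]
board [ 437.1 -226.9]
```

View pics/z.png

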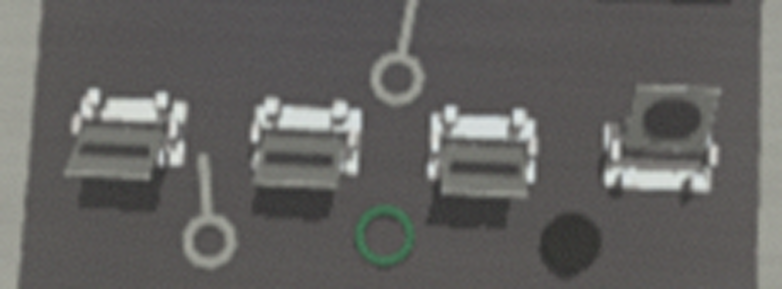

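Confirmed in the crop: tags 1, 2 and 3 from the left show bars, and tag 4 shows its disc. Tag 2 (low bin) and tag 4 (pucks) are already right, so only tags 1 and 3 need pushing over. The board yaw is about -0.058 and the hinge middle about (555, -5). Approaching tag 3 high, fingers shut.

Request:
play_rows(moves=[[[0, 0, 0], [0, 0, 0.136], 0], [[0, 0, 0], [0, 0, 0.136], 0], [[0, 0, 0], [0, 0, 0.135], 0], [[0.0122, -0.0321, 0], [0, 0, 0], 0], [[0.0122, -0.0321, 0], [0, 0, 0], 0], [[0.0122, -0.0321, 0], [0, 0, 0], 0], [[0.0122, -0.0321, 0], [0, 0, 0], 0], [[0.0122, -0.0321, 0], [0, 0, 0], 0], [[0.0122, -0.0321, 0], [0, 0, 0], 0], [[0.0122, -0.0321, 0], [0, 0, 0], 0], [[0.0122, -0.0321, 0], [0, 0, 0], 0], [[0.0122, -0.0321, 0], [0, 0, 0], 0], [[0.0122, -0.0321, 0], [0, 0, 0], 0], [[0.0122, -0.0321, 0], [0, 0, 0], 0], [[0.0122, -0.0321, 0], [0, 0, 0], 0], [[0.0122, -0.0321, 0], [0, 0, 0], 0], [[0.0122, -0.0321, 0], [0, 0, 0], 0], [[0.0122, -0.0321, 0], [0, 0, 0], 0], [[0.0122, -0.0321, 0], [0, 0, 0], 0], [[0.0122, -0.0321, 0], [0, 0, 0], 0]])

```text
clock: 2.15
eef_pos: [452.7, -53.2, 231.3]
tcp_rot: [3.142, -0.0, -0.058]
contact_force: [0.4, 0.2, -0.1]
opening: 0.001
```

Descend 160 mm to z of about 71, then check in a picture.

Request:
play_rows(moves=[[[0, 0, 0.03], [0, 0, 0], 0], [[0, 0, 0.03], [0, 0, 0], 0], [[0, 0, 0.03], [0, 0, 0], 0], [[0, 0, 0.03], [0, 0, 0], 0], [[0, 0, 0.02], [0, 0, 0], 0], [[0, 0, 0.02], [0, 0, 0], 0], [[0, 0, 0], [0, 0, 0], 0]])

```text
clock: 2.85
eef_pos: [450.5, -54.4, 69.2]
tcp_rot: [-3.141, 0.005, -0.058]
contact_force: [-0.9, -0.5, 0.1]
opening: -0.002
```

```bash
python3 - <<'E'
from rig import *
import cv2
from h import *
f=grab_frame("scene"); im=f["pixels"][:,:,::-1].copy()
cv2.imwrite("pics/s2.png",cv2.resize(im[130:330,200:460],None,fx=3,fy=3,interpolation=cv2.INTER_CUBIC))
print(sense()["eef_pos"])
E
```

```text
[451.4009431  -54.54487023  70.49555534]
```

View pics/s2.png

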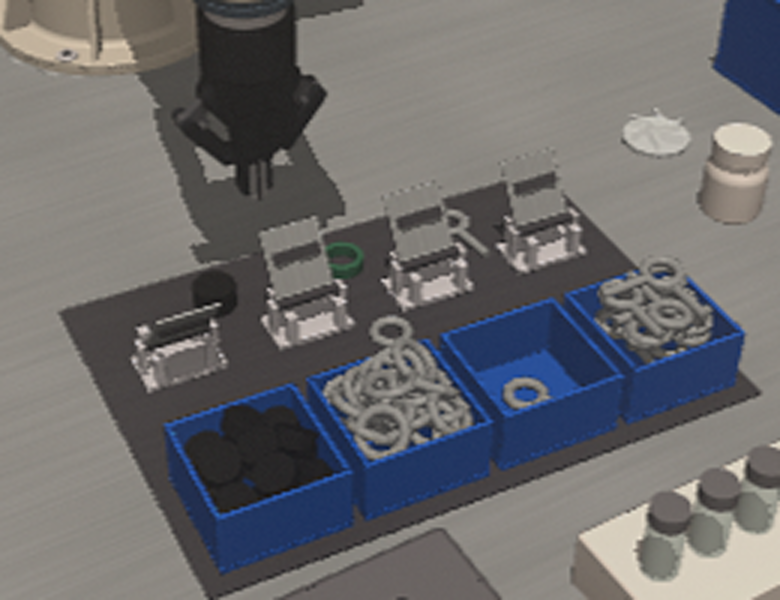

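The shut fingertips at (255, 185) are in front of the second tag from the left at (295, 255), which is the rings bin's tag. All tags are as read from above. Pushing slowly.

Request:
play_rows(moves=[[[0.015, 0, 0], [0, 0, 0], 0], [[0.015, 0, 0], [0, 0, 0], 0], [[0.01, 0, 0], [0, 0, 0], 0], [[0.005, 0, 0], [0, 0, 0], 0], [[0.005, 0, 0], [0, 0, 0], 0], [[0.005, 0, 0], [0, 0, 0], 0], [[0.005, 0, 0], [0, 0, 0], 0], [[0.005, 0, 0], [0, 0, 0], 0], [[0.005, 0, 0], [0, 0, 0], 0], [[0.005, 0, 0], [0, 0, 0], 0], [[0.005, 0, 0], [0, 0, 0], 0], [[0.005, 0, 0], [0, 0, 0], 0], [[0.005, 0, 0], [0, 0, 0], 0], [[0.005, 0, 0], [0, 0, 0], 0], [[0.005, 0, 0], [0, 0, 0], 0], [[0, 0, 0], [0, 0, 0], 0], [[0, 0, 0], [0, 0, 0], 0], [[0, 0, 0], [0, 0, 0], 0]])

```text
clock: 4.7
eef_pos: [551.9, -60.4, 71.2]
tcp_rot: [-3.142, 0.0, -0.058]
contact_force: [0.2, 0.7, -0.4]
opening: -0.002
```

```bash
python3 - <<'E'
from rig import *
import cv2
f=grab_frame("scene"); im=f["pixels"][:,:,::-1].copy()
cv2.imwrite("pics/s3.png",cv2.resize(im[170:270,230:410],None,fx=4,fy=4,interpolation=cv2.INTER_CUBIC))
E
```

```text
(no output)
```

View pics/s3.png

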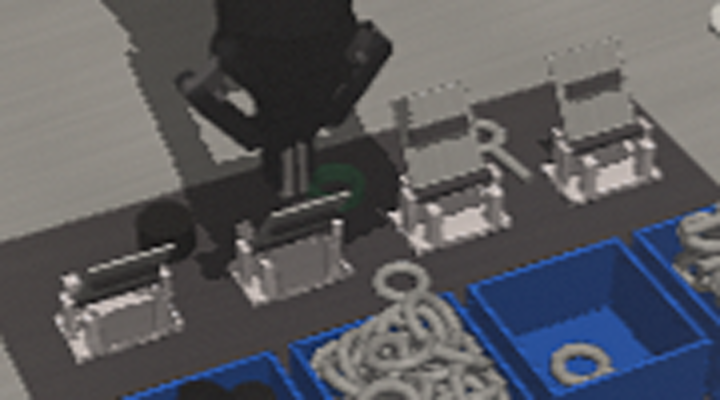

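Tag 3 has gone over, though its edge at (310, 205) may still be dropping. Backing off, rising, and going across to tag 1.

Request:
play_rows(moves=[[[-0.02, 0, 0], [0, 0, 0], 0], [[-0.04, 0, 0], [0, 0, 0], 0], [[-0.04, 0, -0.02], [0, 0, 0], 0], [[0, 0, -0.04], [0, 0, 0], 0], [[0, -0.035, -0.02], [0, 0, 0], 0], [[0, -0.035, 0], [0, 0, 0], 0], [[0, -0.04, 0], [0, 0, 0], 0], [[0, -0.04, 0], [0, 0, 0], 0], [[0, -0.035, 0], [0, 0, 0], 0], [[0, -0.035, 0], [0, 0, 0], 0], [[0, 0, 0.04], [0, 0, 0], 0], [[0, 0, 0.04], [0, 0, 0], 0], [[0, 0, 0], [0, 0, 0], 0]])

```text
clock: 6.05
eef_pos: [461.6, 164.1, 67.6]
tcp_rot: [3.138, 0.007, -0.057]
contact_force: [-0.2, 0.0, 0.3]
opening: 0.0
```

```bash
python3 - <<'E'
from rig import *
import cv2
f=grab_frame("scene"); im=f["pixels"][:,:,::-1].copy()
cv2.imwrite("pics/s4.png",cv2.resize(im[150:270,230:430],None,fx=4,fy=4,interpolation=cv2.INTER_CUBIC))
E
```

```text
(no output)
```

View pics/s4.png

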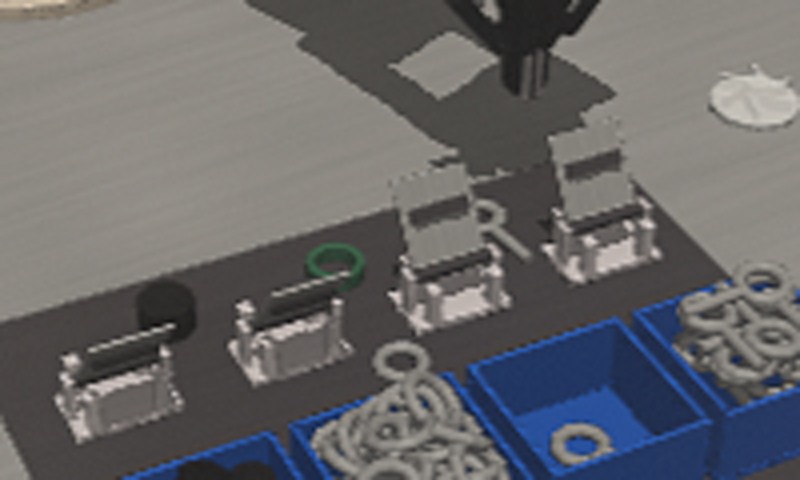

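Tag 3 stays over on its own, and the ring, puck and bolt haven't moved. The fingertip at (530, 90) stands in front of tag 1 at (590, 165). Pushing with the same stroke, then backing off and rising.

Request:
play_rows(moves=[[[0.015, 0, 0], [0, 0, 0], 0], [[0.015, 0, 0], [0, 0, 0], 0], [[0.01, 0, 0], [0, 0, 0], 0], [[0.005, 0, 0], [0, 0, 0], 0], [[0.005, 0, 0], [0, 0, 0], 0], [[0.005, 0, 0], [0, 0, 0], 0], [[0.005, 0, 0], [0, 0, 0], 0], [[0.005, 0, 0], [0, 0, 0], 0], [[0.005, 0, 0], [0, 0, 0], 0], [[0.005, 0, 0], [0, 0, 0], 0], [[0.005, 0, 0], [0, 0, 0], 0], [[0.005, 0, 0], [0, 0, 0], 0], [[0.005, 0, 0], [0, 0, 0], 0], [[0.005, 0, 0], [0, 0, 0], 0], [[0.005, 0, 0], [0, 0, 0], 0], [[0, 0, 0], [0, 0, 0], 0], [[0, 0, 0], [0, 0, 0], 0], [[0, 0, 0], [0, 0, 0], 0]])

```text
clock: 7.9
eef_pos: [564.7, 159.1, 71.2]
tcp_rot: [3.141, 0.0, -0.058]
contact_force: [-0.7, -0.8, -0.2]
opening: -0.001
```

Request:
play_rows(moves=[[[-0.02, 0, 0], [0, 0, 0], 0], [[-0.04, 0, 0], [0, 0, 0], 0], [[-0.04, 0, -0.02], [0, 0, 0], 0], [[-0.03, 0, -0.04], [0, 0, 0], 0], [[-0.03, 0, -0.04], [0, 0, 0], 0], [[-0.03, 0, -0.02], [0, 0, 0], 0], [[0, 0, 0], [0, 0, 0], 0], [[0, 0, 0], [0, 0, 0], 0], [[0, 0, 0], [0, 0, 0], 0], [[0, 0, 0], [0, 0, 0], 0]])

```text
clock: 8.9
eef_pos: [375.7, 170.0, 190.4]
tcp_rot: [3.141, 0.001, -0.059]
contact_force: [0.3, -0.2, -0.8]
opening: -0.001
```

```bash
python3 - <<'E'
from rig import *
import cv2, numpy as np
f=grab_frame("top"); im=f["pixels"][:,:,::-1].copy()
a=cv2.resize(im[150:320,195:425],None,fx=3.2,fy=3.2,interpolation=cv2.INTER_CUBIC)
cv2.imwrite("pics/t5.png",a)
f=grab_frame("scene"); im=f["pixels"][:,:,::-1].copy()
cv2.imwrite("pics/s5.png",cv2.resize(im[150:270,230:430],None,fx=4,fy=4,interpolation=cv2.INTER_CUBIC))
E
```

```text
(no output)
```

View pics/t5.png

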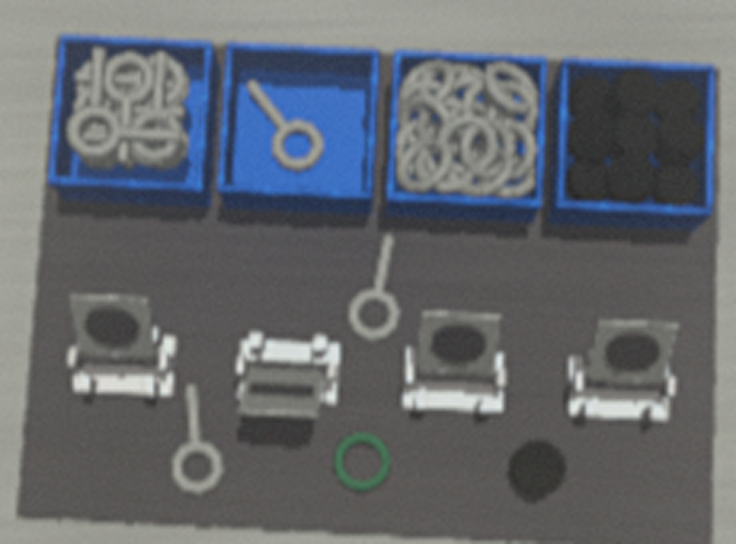

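View pics/s5.png

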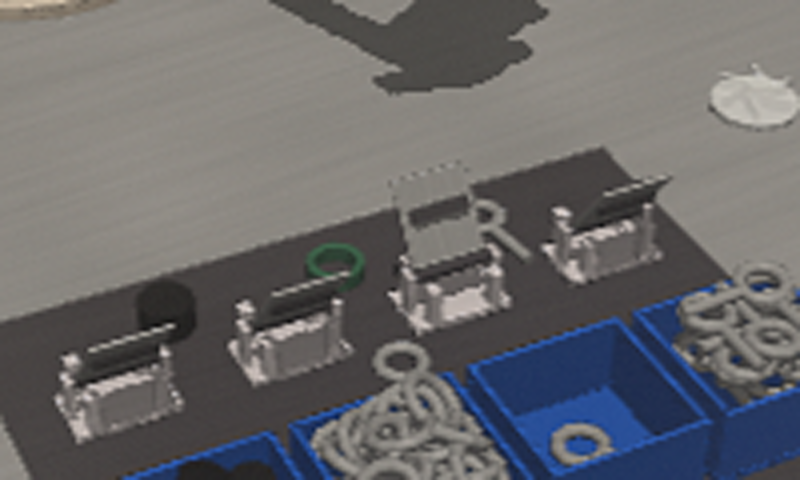

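Discs show at cols 110, 458 and 632 and the bar shows at col 280, in front of the low bin. The loose parts are where they were, and the robot is clear.

```bash
python3 -c "
from rig import *
print(sign_off())"
```

```text
the job is handed in; nothing more can be done
None
```

The job is done and handed in at about 9 s. I pushed two tags over towards their bins with the shut fingertips: the far-left one (eye bolts) and the third from the left (rings). The pucks' tag already leaned to its bin, and the low bin's tag already leaned to the robot, so I left both alone.

The last top and scene pictures showed discs on the three full bins' tags and the bar on the low bin's tag. By eye, the loose parts on the board and the impeller had not moved; the screwdriver and jar, well away from the arm's path, were not in those last crops. The arm was clear, and the forces read after each move were under about 1.5 N. No checks failed or disagreed.

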